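# Mix the fortune lots in the crank drum

## Task

Mix the fortune lots: with the crank on top, turn the drum counter-clockwise (seen from above) at about 15 turns a minute, keeping it between 12 and 18 for at least 6 seconds without a break and never above 22, then bring it to rest with its white line at the brass pointer and let go. Drive it only by the crank, never with the hand on the drum itself, and leave the drag shoe and the things around it alone.

Things in the scene. Friction and masses are not known exactly. Their poses are not given: they have to be found in the camera images.
- stand: wooden stand of the drum, 300 x 300 mm board 20 mm thick, fixed to the table; origin on the vertical axis of drum and crank, at table height. Its x axis points to the brass pointer (66 mm high, just outside the drum's rim); on the other side (-x) a grey guide up to 95 mm high holds the drag shoe
- drum (a joint): angle (rad) of the drum about the vertical axis, growing counter-clockwise seen from above, not wrapped; at 0 and every 2 pi the white line stands at the pointer. 15 turns a minute are 1.57 rad/s. Moment of inertia nominally 0.062 kg m2 (varies 0.7 to 1.4 times with the load of lots). Bearing drag 0.02 N m per rad/s, plus the drag shoe's friction
- shell: the closed drum: red lacquered barrel of 102 mm radius, top 118 mm above the table, on a dark steel rim disc of 150 mm radius, its top 48 mm above the table. Origin on the stand's axis, 36 mm above the table; its x axis points to the white line, which runs over rim, barrel side and lid edge. A black hatch lies on the lid, on the far side from the line
- line (a point): end of the white line at the edge of the drum's rim, 150 mm from the axis, 45 mm above the table
- pointer (a point): fixed point at the pointer's tip where the line's end must come to rest, 150 mm from the axis, 45 mm above the table
- knob_mid (a point): point on the axis of the crank's wooden knob, 188 mm above the table: an upright cylinder of 28 mm diameter from 158 to 213 mm above the table, 85 mm from the drum's axis, free to turn on its pin, so a hand that holds it need not turn. The steel crank arm below it is 22 mm wide, its top 156 mm above the table
- shoe: drag shoe: loose steel block 34 x 36 x 40 mm with a green felt, lying on the drum's rim in its guide; origin under its centre. With the bearing it brakes the drum with a constant friction of nominally 0.07 N m, which varies from about 0.55 to 1.55 times. Leave it there
- seal: small upright glass seal, 44 mm diameter, 76 mm tall, loose bystander; origin under its centre
- tin: round red tin, 90 mm diameter, 60 mm tall, loose bystander; origin under its centre
- stampbox: black open box 100 x 130 x 45 mm, loose bystander; origin under its centre
- crank (a joint): angle (rad) of the crank relative to the drum, growing counter-clockwise, not wrapped, no stops. The crank is not fixed to the drum: it drags it through a fluid coupling on the same axis with 0.08 N m per rad/s of speed difference (crank minus drum). A crank held still brakes the drum; in steady turning it must run faster than the drum, by an amount not known beforehand

How it is judged (in metres and radians):
On the way:
1. the drum turns counter-clockwise at 12 to 18 turns a minute (1.257 to 1.885 rad/s) for 6 s without a break (velocity of joint drum between 1.257 and 1.885 rad/s), for 6 s.
At the end, for the whole second after the job is handed in: the drum is at rest (below 0.05 rad/s) with the end of its white line within 20 mm of the pointer, the crank released (horizontal distance between line and pointer below 0.02 m and velocity of joint drum between -0.05 and 0.05 rad/s and linear speed of shoe below 0.02 m/s); the robot touches nothing.
It fails at once if the drum turned faster than 22 turns a minute (2.304 rad/s) (velocity of joint drum above 2.304 rad/s or velocity of joint drum below -2.304 rad/s).
It fails at once if the robot touched the drum itself with more than 2 N (contact force between the arm and shell above 2 N).
It fails at once if the hand touched the drum itself with more than 2 N (contact force between the fingers and shell above 2 N).
It fails at once if the drag shoe was moved by more than 15 mm (distance of shoe from where it was at the start of the episode above 0.015 m).
It fails at once if a bystander (seal, tin, box) was moved by more than 30 mm (distance of any of seal, tin, stampbox from where it was at the start of the episode above 0.03 m).
It also fails if it takes over 58 s, if anything falls off the work surface, if the arm or the gripper's body presses on something with over 40 N, if the wrist force passes 120 N, or if a joint passes its speed limit or range.

## Robot

A 6-joint arm with a two-finger parallel gripper is mounted at the origin on the work surface. World frame = base frame: x ahead of the robot, y to its left, z up, the work surface at z = 0. Lengths are in m, angles in degrees, forces in N, time in s.
With the tool pointing down it reaches from about 0.325 to 0.9 m from the base axis. Payload 6.1 kg.
Tool frame: the origin (TCP) lies midway between the tips of the shut fingers; the grasp point (between the pads) lies 19 mm behind it; z points along the fingers, y is the line along which they close (so a half turn about z gives the same grasp; the last joint's range is limited). The gripper opens to 87 mm and grips with 3 to 60 N. Pads are 19 mm wide; open, the fingers measure 117 mm over their backs; the gripper's body (75 mm by 190 mm) begins 51 mm behind the grasp point.
Start: joints at [60.04, 12.628, 87.462, -0, 79.91, -7.225], TCP at [0.242, 0.576, 0.223] pointing down, gripper open.
Joint ranges: [-170.65, 170.65], [-52.31, 119.04], [5.05, 147.46], [-71.25, 251.25], [11.57, 151.72], [-153.62, 153.62]. Speed limits (degrees/s): [147.25, 147.25, 172.46, 180, 180, 180].

## Interface

Orientations are given as [roll, pitch, yaw] about the fixed x, y, z axes, in that order (R = Rz(yaw) Ry(pitch) Rx(roll)).
In Python, from station import state, vision, close_job gives the robot as it stands.
- The arm moves only by the tool apply_moves, never from a script. Its argument "plan" is a list of rows, each an object of numbers: "x", "y", "z": the shift along the tool's x, y, z normalised to -1 to 1, where 1 is 0.2 m; "ax", "ay", "az": the turn, a rotation vector about the tool's x, y, z normalised to -1 to 1, where 1 is 90 degrees. In form: [{"x": .., "y": .., "z": .., "ax": .., "ay": .., "az": ..}, ...]. A call has 1 to 5 rows; each row is the pose to reach, as a shift and turn from the pose commanded when the call began, along the tool's axes at that moment; what a row does not reach only later rows make up. A row lasts 1/12 s, in which the tool goes at most 41.7 mm and 7.16 degrees, less where a joint would pass 70% of its speed; a pose out of reach is approached as far as the arm can. A call with a number of a shift or a turn outside -1 to 1 is refused whole. A call with a gripper value outside its range is refused whole. "grip" is the opening, from 0 (shut) to 1 (fully open), set as the call begins (left out, the last holds). The fingers move at their own pace and stop on an object; the grip force is fixed at half the most. Time passes only in rows, so rows that repeat a pose let the fingers close. It gives the time, the measured TCP pose, the force, the opening and the grip force at its end, in the units of the state.
- state(): the state, without advancing time (a new reading comes with each control period).
- vision.read_camera(name): name is "scene" or "top" or "wrist"; returns the picture (400x640x3 uint8, red, green, blue); there is no depth.
- vision.camera_info(name): a dict with "mtx" (3x3 intrinsics, pixels), "position" and "rotation" of the camera in the world. Camera axes: x right, y down, z forward; pixel columns grow to the right and rows downward; lengths in m; the calibration is good to about 2 mm. The wrist camera is an equidistant fisheye: a pixel r from the principal point sees the ray r / f radians off the axis. A picture is of the moment at which its call begins: read the wrist's pose just before it. camera_info takes no time and is no camera call; for the wrist camera it gives the pose at the moment of the call.
- close_job(): hands the job in; it is judged then, once.
The state is a dict: "time_s": time; "qpos": joint angles; "qd": joint speeds; "joint_efforts": joint torques, N m; "ee_pos": TCP position; "ee_rot": TCP orientation; "wrist_force": force on the tool from outside, world axes, zero at the start; "moment": the same for the moment, N m; "finger_gap": finger opening in m; "finger_force": force on a finger pad.
Only numpy, scipy, OpenCV 4.12 (cv2) and the standard library are available. Lean on these libraries where they do the work, as an engineer would, in place of code of your own. Each camera call takes 0.05 s, during which the arm holds its last target. There are 200 camera calls.

## Working session

There is one attempt and no reset: what is moved stays moved. The work goes in short steps, Python scripts to look and compute and a tool call to move; the robot and the scene stay as the last step left them, time stands still between calls to the robot, and variables do not carry over. Pictures are saved under pics/ and viewed, at most 10 in all, crops included, and the job is handed in when it is done.

Besides the shell and the picture viewer there is one more tool, called after "Request:" by a JSON object that holds its "op" and its "data". apply_moves: Moves the arm, as the interface text tells. Scaled input: -1 to 1 covers 0.2 m each way for a shift and 90 degrees each way for a turn. Its arguments: {"type":"object","properties":{"plan":{"type":"array","items":{"type":"object","properties":{"x":{"type":"number"},"y":{"type":"number"},"z":{"type":"number"},"ax":{"type":"number"},"ay":{"type":"number"},"az":{"type":"number"}}}},"grip":{"type":"number"}},"required":["plan"]}

```bash
mkdir -p pics; ls; python3 - <<'E'
from station import state, vision
import cv2
print(state())
for n in ("scene","top"):
    im=vision.read_camera(n); cv2.imwrite(f"pics/{n}0.png",im[:,:,::-1]); print(n,vision.camera_info(n))
E
```

```text
pics
{'time_s': 0.0, 'qpos': array([ 6.00378702e+01,  1.26765608e+01,  8.75267794e+01, -2.52201337e-03,
        7.99101914e+01, -7.22259741e+00]), 'qd': array([-0.07997427, -0.02252476,  0.04763826, -0.01647162, -0.06244952,
        0.08645683]), 'joint_efforts': array([-1.34519800e-03, -4.94637930e+01, -3.87366629e+01,  6.98969839e-02,
        5.75215893e-02, -1.01306439e-04]), 'ee_pos': array([0.24126343, 0.57586958, 0.22141363]), 'ee_rot': array([-1.79887057e+02, -1.18112754e-02,  1.57260900e+02]), 'wrist_force': array([-0.16827249,  1.40184174,  0.5022639 ]), 'moment': array([-0.06963228, -0.02638817, -0.05208693]), 'finger_force': 0.0, 'finger_gap': 0.08691545861081267}
scene {'mtx': array([[386.95662453,   0.        , 313.4458691 ],
       [  0.        , 386.95662453, 198.10526582],
       [  0.        ,   0.        ,   1.        ]]), 'position': array([ 1.55837093, -0.51886836,  0.93011593]), 'rotation': array([-124.79588075,    0.6956517 ,   61.0102823 ])}
top {'mtx': array([[430.70628012,   0.        , 318.79488864],
       [  0.        , 430.70628012, 195.95641395],
       [  0.        ,   0.        ,   1.        ]]), 'position': array([0.4462119 , 0.04198384, 1.37819428]), 'rotation': array([-175.9799927 ,    0.95292886,  -90.99426126])}
```

View pics/top0.png

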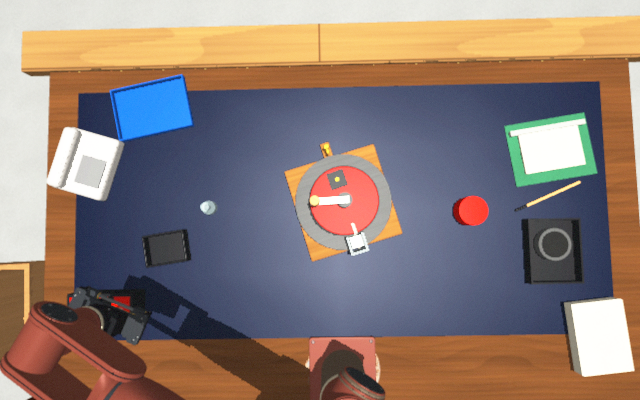

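View pics/scene0.png

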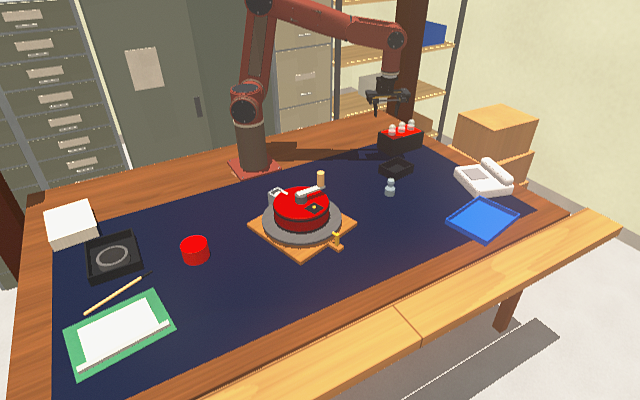

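Top picture: drum centre is about (344,200), pointer (326,150), shoe guide (357,243), knob (314,200). The scene picture confirms the layout. I'll enlarge the drum next.

```bash
cat > h.py <<'E'
import numpy as np, cv2
from scipy.spatial.transform import Rotation as R
from station import state, vision
I=vision.camera_info("top"); K=I["mtx"]; C=I["position"]; Rc=R.from_euler("xyz",I["rotation"],degrees=True).as_matrix()
def w(u,v,z):
    d=Rc@np.linalg.inv(K)@np.array([u,v,1.]); return C+d*(z-C[2])/d[2]
def px(p):
    q=K@Rc.T@(np.asarray(p)-C); return q[:2]/q[2]
E
python3 - <<'E'
from h import *
im=cv2.imread("pics/top0.png")
cv2.imwrite("pics/c.png",cv2.resize(im[135:270,275:410],None,fx=4.4,fy=4.4,interpolation=cv2.INTER_CUBIC))
for n,u,v,z in [("c1",285,170,.02),("c2",374,145,.02),("c3",401,233,.02),("c4",312,260,.02),("ptr",326,145,.066),("knob",314,200,.213),("hub",344,200,.15)]: print(n,w(u,v,z).round(4))
E
```

```text
c1 [0.6268 0.1689 0.02  ]
c2 [ 0.7013 -0.1155  0.02  ]
c3 [ 0.421  -0.1926  0.02  ]
c4 [0.3415 0.0877 0.02  ]
ptr [0.6957 0.0373 0.066 ]
knob [0.5177 0.0731 0.213 ]
hub [ 0.52   -0.0108  0.15  ]
```

View pics/c.png

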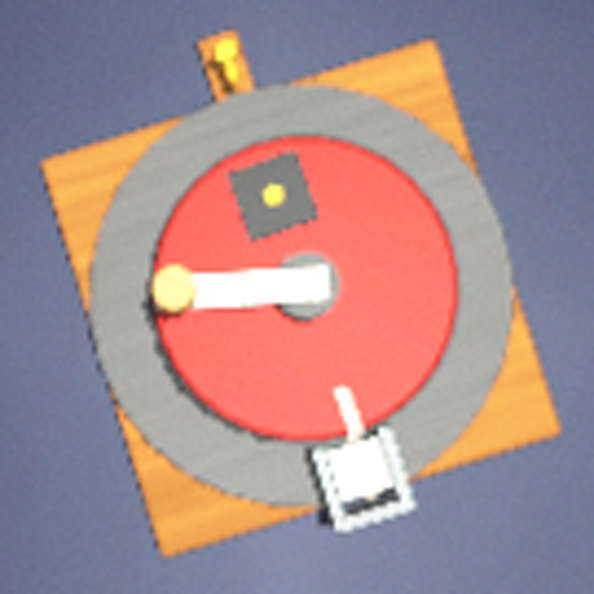

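The crop shows the board corners at (42,160), (435,40), (562,432), (163,556), the rim centre at about (301,296), the knob at (173,287), and the line at (342,388)–(353,437), so the line is roughly opposite the pointer. I'll start moving and refine the numbers on the way.

Request:
{"op": "apply_moves", "data": {"plan": [{"x": -0.749, "y": -0.597, "z": -0.15, "az": -0.2527}, {"x": -0.749, "y": -0.597, "z": -0.15, "az": -0.2527}, {"x": -0.749, "y": -0.597, "z": -0.15, "az": -0.2527}, {"x": -0.749, "y": -0.597, "z": -0.15, "az": -0.2527}, {"x": -0.749, "y": -0.597, "z": -0.15, "az": -0.2527}], "grip": 1}}

```text
$.plan[0]: bad value
```

```bash
python3 - <<'E'
from h import *
f=lambda a,b:(275+(a+.5)/4.4-.5,135+(b+.5)/4.4-.5)
c=[w(*f(*p),.02) for p in [(42,160),(435,40),(562,432),(163,556)]]
print("board",np.mean(c,0)); 
for a,b in((3,0),(2,1)): d=c[b]-c[a]; print(np.degrees(np.arctan2(d[1],d[0])))
for a,b in((0,1),(3,2)): d=c[b]-c[a]; print(90+np.degrees(np.arctan2(d[1],d[0])))
for n,p,z in[("rim",(301,296),.048),("lid",(307.5,287.5),.118),("hub",(305,287),.15),("knob",(173,287),.213),("ptr",(229,62),.066),("line1",(343,388),.118),("line2",(354,435),.118),("hatch",(273,195),.12)]:
    print(n,w(*f(*p),z).round(4))
E
```

```text
board [ 0.52230611 -0.0125866   0.02      ]
16.200600853211423
16.26029741837528
15.982314613986887
16.207434910302553
rim [ 0.5203 -0.0121  0.048 ]
lid [ 0.522  -0.0137  0.118 ]
hub [ 0.5204 -0.0106  0.15  ]
knob [0.5181 0.0733 0.213 ]
ptr [0.6841 0.0355 0.066 ]
line1 [ 0.4548 -0.0357  0.118 ]
line2 [ 0.4237 -0.0423  0.118 ]
hatch [0.5841 0.0081 0.12  ]
```

Request:
{"op": "apply_moves", "data": {"plan": [{"x": -0.749, "y": -0.597, "z": -0.15, "ax": 0, "ay": 0, "az": -0.2527}, {"x": -0.749, "y": -0.597, "z": -0.15, "ax": 0, "ay": 0, "az": -0.2527}, {"x": -0.749, "y": -0.597, "z": -0.15, "ax": 0, "ay": 0, "az": -0.2527}, {"x": -0.749, "y": -0.597, "z": -0.15, "ax": 0, "ay": 0, "az": -0.2527}, {"x": -0.749, "y": -0.597, "z": -0.15, "ax": 0, "ay": 0, "az": -0.2527}], "grip": 1}}

```text
time_s: 0.52
ee_pos: [0.3344, 0.4059, 0.2525]
ee_rot: [-179.9, 0.0, -179.9]
wrist_force: [-0.1, 0.3, -0.2]
finger_gap: 0.087
finger_force: 0.0
```

Request:
{"op": "apply_moves", "data": {"plan": [{"x": -0.459, "y": -0.83, "z": 0, "ax": 0, "ay": 0, "az": 0}, {"x": -0.459, "y": -0.83, "z": 0, "ax": 0, "ay": 0, "az": 0}, {"x": -0.459, "y": -0.83, "z": 0, "ax": 0, "ay": 0, "az": 0}, {"x": -0.459, "y": -0.83, "z": 0, "ax": 0, "ay": 0, "az": 0}, {"x": -0.459, "y": -0.83, "z": 0, "ax": 0, "ay": 0, "az": 0}]}}

```text
time_s: 0.93
ee_pos: [0.4266, 0.2389, 0.2523]
ee_rot: [-179.9, 0.0, 179.9]
wrist_force: [0.3, 0.2, -0.6]
finger_gap: 0.087
finger_force: 0.0
```

Request:
{"op": "apply_moves", "data": {"plan": [{"x": -0.459, "y": -0.83, "z": 0, "ax": 0, "ay": 0, "az": 0}, {"x": -0.459, "y": -0.83, "z": 0, "ax": 0, "ay": 0, "az": 0}, {"x": -0.459, "y": -0.83, "z": 0, "ax": 0, "ay": 0, "az": 0}, {"x": -0.459, "y": -0.83, "z": 0, "ax": 0, "ay": 0, "az": 0}, {"x": -0.459, "y": -0.83, "z": 0, "ax": 0, "ay": 0, "az": 0}]}}

```text
time_s: 1.35
ee_pos: [0.5184, 0.0726, 0.2522]
ee_rot: [-179.9, 0.0, 179.9]
wrist_force: [0.3, 0.3, 0.6]
finger_gap: 0.087
finger_force: 0.0
```

Request:
{"op": "apply_moves", "data": {"plan": [{"x": 0, "y": 0, "z": 0, "ax": 0, "ay": 0, "az": 0}]}}

```text
time_s: 1.43
ee_pos: [0.5187, 0.0721, 0.2519]
ee_rot: [-179.9, -0.0, 179.7]
wrist_force: [-0.5, 0.1, -0.5]
finger_gap: 0.0867
finger_force: 0.0
```

```bash
python3 - <<'E'
from h import *
s=state();print(s["ee_pos"],s["ee_rot"],s["time_s"])
a=vision.camera_info("wrist"); im=vision.read_camera("wrist"); print(a)
cv2.imwrite("pics/w1.png",im[:,:,::-1])
E
```

```text
[0.51869076 0.07214012 0.25194629] [-1.79903528e+02 -1.26930688e-02  1.79724557e+02] 1.4333
{'mtx': array([[309.70691629,   0.        , 317.49679311],
       [  0.        , 309.70691629, 201.79991188],
       [  0.        ,   0.        ,   1.        ]]), 'position': array([0.44249267, 0.0729221 , 0.41449227]), 'rotation': array([1.63714225e+02, 9.15218170e-02, 8.97291148e+01])}
```

View pics/w1.png

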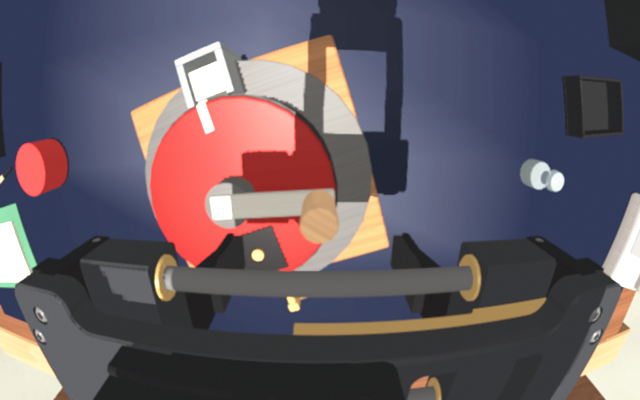

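The wrist picture shows the knob top at about (319,221), midway between the fingers, with the lid, hatch and line all in view. I'll triangulate the knob and hub from it.

```bash
cat >> h.py <<'E'
def wray(info,u,v):
    k=info["mtx"]; dx,dy=u-k[0,2],v-k[1,2]; r=np.hypot(dx,dy)+1e-9; t=r/k[0,0]
    return R.from_euler("xyz",info["rotation"],degrees=True).apply([np.sin(t)*dx/r,np.sin(t)*dy/r,np.cos(t)])
def wproj(info,P):
    q=R.from_euler("xyz",info["rotation"],degrees=True).inv().apply(np.atleast_2d(P)-info["position"])
    n=np.hypot(q[:,0],q[:,1])+1e-12; t=np.arctan2(n,q[:,2]); k=info["mtx"]
    return np.c_[k[0,2]+k[0,0]*t*q[:,0]/n,k[1,2]+k[0,0]*t*q[:,1]/n]
def proj(info,P):
    q=R.from_euler("xyz",info["rotation"],degrees=True).inv().apply(np.atleast_2d(P)-info["position"])@info["mtx"].T
    return q[:,:2]/q[:,2:]
E
python3 - <<'E'
from h import *
i={'mtx': np.array([[309.70691629,0,317.49679311],[0,309.70691629,201.79991188],[0,0,1]]),'position':np.array([0.44249267, 0.0729221 , 0.41449227]),'rotation':np.array([1.63714225e+02, 9.15218170e-02, 8.97291148e+01])}
for n,u,v,z in[("knobtop",319,222,.213),("knobtop2",319,219,.213),("hub",229,204,.156),("shoe corner",135,112,.02)]:
    d=wray(i,u,v);print(n,(i["position"]+d*(z-i["position"][2])/d[2]).round(4))
for p in [(.518,.0733,.213),(.5213,-.0122,.15),(.5213+.15*np.cos(.281),-.0122+.15*np.sin(.281),.066)]: print(wproj(i,p))
im=cv2.imread("pics/w1.png");cv2.imwrite("pics/w1c.png",cv2.resize(im[150:310,180:400],None,fx=3.6,fy=3.6,interpolation=cv2.INTER_CUBIC))
E
```

```text
knobtop [0.5159 0.0733 0.213 ]
knobtop2 [0.5137 0.0733 0.213 ]
hub [ 0.5197 -0.0072  0.156 ]
shoe corner [ 0.424  -0.1865  0.02  ]
[[319.0191793  224.80900087]]
[[225.73271717 203.78220688]]
[[285.81136824 289.81655999]]
```

View pics/w1c.png

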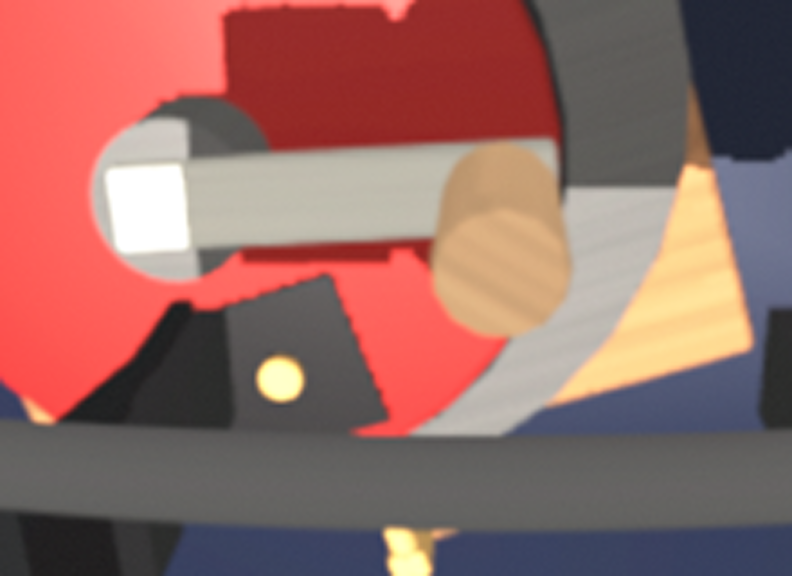

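The crop puts the knob top at full-image (319,226), which agrees with the top-camera estimate within 1 mm. Next: descend and grip.

Request:
{"op": "apply_moves", "data": {"plan": [{"x": 0, "y": 0.005, "z": 0.2, "ax": 0, "ay": 0, "az": 0}, {"x": 0, "y": 0.005, "z": 0.41, "ax": 0, "ay": 0, "az": 0}, {"x": 0, "y": 0.005, "z": 0.41, "ax": 0, "ay": 0, "az": 0}, {"x": 0, "y": 0.005, "z": 0.41, "ax": 0, "ay": 0, "az": 0}]}}

```text
time_s: 1.82
ee_pos: [0.5144, 0.0785, 0.1683]
ee_rot: [180.0, -0.4, -179.9]
wrist_force: [1.0, 0.2, 0.7]
finger_gap: 0.087
finger_force: 0.0
```

Request:
{"op": "apply_moves", "data": {"plan": [{"x": 0, "y": 0, "z": 0, "ax": 0, "ay": 0, "az": 0}, {"x": 0, "y": 0, "z": 0, "ax": 0, "ay": 0, "az": 0}, {"x": 0, "y": 0, "z": 0, "ax": 0, "ay": 0, "az": 0}, {"x": 0, "y": 0, "z": 0, "ax": 0, "ay": 0, "az": 0}, {"x": 0, "y": 0, "z": 0, "ax": 0, "ay": 0, "az": 0}], "grip": 0}}

```text
time_s: 2.23
ee_pos: [0.518, 0.0775, 0.172]
ee_rot: [180.0, 0.1, -180.0]
wrist_force: [0.5, -0.2, -0.2]
finger_gap: 0.0614
finger_force: 0.0
```

Request:
{"op": "apply_moves", "data": {"plan": [{"x": 0, "y": 0, "z": 0, "ax": 0, "ay": 0, "az": 0}, {"x": 0, "y": 0, "z": 0, "ax": 0, "ay": 0, "az": 0}, {"x": 0, "y": 0, "z": 0, "ax": 0, "ay": 0, "az": 0}, {"x": 0, "y": 0, "z": 0, "ax": 0, "ay": 0, "az": 0}]}}

```text
time_s: 2.57
ee_pos: [0.5172, 0.0767, 0.1705]
ee_rot: [-179.9, -0.0, -180.0]
wrist_force: [0.8, -13.5, -0.4]
finger_gap: 0.035
finger_force: 7.2
```

```bash
python3 - <<'E'
from h import *
import pickle
s=state();print(s)
a=vision.camera_info("wrist"); im=vision.read_camera("wrist"); t=vision.read_camera("scene")
cv2.imwrite("pics/w2.png",im[:,:,::-1]); cv2.imwrite("pics/s2.png",t[:,:,::-1]); pickle.dump(a,open("w2.pkl","wb"))
cv2.imwrite("pics/two.png",np.vstack([cv2.resize(im[:,:,::-1],(480,300)),cv2.resize(t[130:280,180:420,::-1],(480,300))]))
E
```

```text
{'time_s': 2.5667, 'qpos': array([-1.50092837e-01,  1.15019039e+00,  1.05761541e+02, -9.55307357e-02,
        7.30937484e+01, -9.01352464e+01]), 'qd': array([-0.89677804,  0.17453632,  0.03561281, -4.69706961, -0.08871084,
        0.05318192]), 'joint_efforts': array([ 6.03726491e+00, -3.82625484e+01, -3.72850657e+01,  3.69932078e+00,
        1.70548372e-01, -2.55246588e-02]), 'ee_pos': array([0.51720334, 0.07669875, 0.1704967 ]), 'ee_rot': array([-1.79908614e+02, -5.71799944e-03, -1.79987066e+02]), 'wrist_force': array([  0.75021397, -13.54704364,  -0.379431  ]), 'moment': array([-2.39404511, -0.06307574, -0.07657323]), 'finger_force': 7.22447857959196, 'finger_gap': 0.035040026915986115}
```

View pics/two.png

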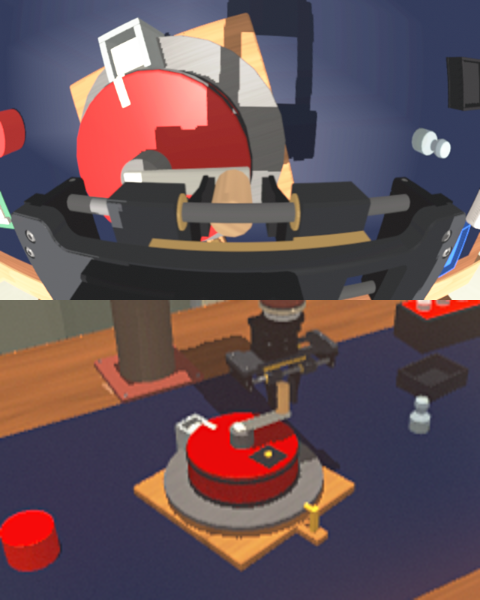

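The wrist view (top) shows the fingers around the knob. The scene view (bottom) shows the line, hatch and pointer clearly. The hand sits about 4 mm too far out in y, so I'll re-centre while the fingers finish closing.

Request:
{"op": "apply_moves", "data": {"plan": [{"x": 0, "y": -0.01, "z": 0, "ax": 0, "ay": 0, "az": 0}, {"x": 0, "y": -0.019, "z": 0, "ax": 0, "ay": 0, "az": 0}, {"x": 0, "y": -0.019, "z": 0, "ax": 0, "ay": 0, "az": 0}, {"x": 0, "y": -0.019, "z": 0, "ax": 0, "ay": 0, "az": 0}, {"x": 0, "y": -0.019, "z": 0, "ax": 0, "ay": 0, "az": 0}]}}

```text
time_s: 3.08
ee_pos: [0.5173, 0.0729, 0.1705]
ee_rot: [-179.9, 0.0, -180.0]
wrist_force: [0.2, -5.1, -0.2]
finger_gap: 0.0274
finger_force: 30.0
```

Request:
{"op": "apply_moves", "data": {"plan": [{"x": 0, "y": 0, "z": 0, "ax": 0, "ay": 0, "az": 0}, {"x": 0, "y": 0, "z": 0, "ax": 0, "ay": 0, "az": 0}, {"x": 0, "y": 0, "z": 0, "ax": 0, "ay": 0, "az": 0}]}}

```text
time_s: 3.33
ee_pos: [0.5173, 0.0729, 0.1705]
ee_rot: [-179.9, 0.0, -180.0]
wrist_force: [0.4, -7.2, 0.6]
finger_gap: 0.027
finger_force: 30.0
```

```bash
cat > gen.py <<'E'
# python3 gen.py step_deg ... (one per row, 5 rows a call); keeps commanded pose and crank angle in st.json
import json,sys,os
import numpy as np
st=json.load(open("st.json")) if os.path.exists("st.json") else dict(th=92.5,p=[.5176,.0732],c=[.5213,-.0122],r=.085,log=[])
a=[float(x) for x in sys.argv[1:]]
for i in range(0,len(a),5):
    p0=np.array(st["p"]); rows=[]
    for s in a[i:i+5]:
        st["th"]+=s; t=np.radians(st["th"]); st["log"].append(s)
        d=np.array(st["c"])+st["r"]*np.array([np.cos(t),np.sin(t)])-p0
        x,y=(round(-d[0]/.2,3)+0.,round(d[1]/.2,3)+0.)
        rows.append({"x":x,"y":y,"z":0,"ax":0,"ay":0,"az":0})
    st["p"]=(p0+.2*np.array([-x,y])).tolist(); print(round(st["th"],1),json.dumps(rows))
json.dump(st,open("st.json","w"))
E
python3 gen.py 3 6 9 12 12  12 12 12 12 12  12 12 12 12 12  12 12 12 12 12
```

```text
134.5 [{"x": 0.022, "y": -0.004, "z": 0, "ax": 0, "ay": 0, "az": 0}, {"x": 0.066, "y": -0.011, "z": 0, "ax": 0, "ay": 0, "az": 0}, {"x": 0.13, "y": -0.029, "z": 0, "ax": 0, "ay": 0, "az": 0}, {"x": 0.21, "y": -0.069, "z": 0, "ax": 0, "ay": 0, "az": 0}, {"x": 0.279, "y": -0.124, "z": 0, "ax": 0, "ay": 0, "az": 0}]
194.5 [{"x": 0.057, "y": -0.068, "z": 0, "ax": 0, "ay": 0, "az": 0}, {"x": 0.098, "y": -0.147, "z": 0, "ax": 0, "ay": 0, "az": 0}, {"x": 0.122, "y": -0.233, "z": 0, "ax": 0, "ay": 0, "az": 0}, {"x": 0.127, "y": -0.322, "z": 0, "ax": 0, "ay": 0, "az": 0}, {"x": 0.114, "y": -0.409, "z": 0, "ax": 0, "ay": 0, "az": 0}]
254.5 [{"x": -0.031, "y": -0.084, "z": 0, "ax": 0, "ay": 0, "az": 0}, {"x": -0.079, "y": -0.159, "z": 0, "ax": 0, "ay": 0, "az": 0}, {"x": -0.141, "y": -0.222, "z": 0, "ax": 0, "ay": 0, "az": 0}, {"x": -0.215, "y": -0.271, "z": 0, "ax": 0, "ay": 0, "az": 0}, {"x": -0.298, "y": -0.304, "z": 0, "ax": 0, "ay": 0, "az": 0}]
314.5 [{"x": -0.088, "y": -0.014, "z": 0, "ax": 0, "ay": 0, "az": 0}, {"x": -0.176, "y": -0.01, "z": 0, "ax": 0, "ay": 0, "az": 0}, {"x": -0.262, "y": 0.012, "z": 0, "ax": 0, "ay": 0, "az": 0}, {"x": -0.342, "y": 0.052, "z": 0, "ax": 0, "ay": 0, "az": 0}, {"x": -0.411, "y": 0.107, "z": 0, "ax": 0, "ay": 0, "az": 0}]
```

Request:
{"op": "apply_moves", "data": {"plan": [{"x": 0.022, "y": -0.004, "z": 0, "ax": 0, "ay": 0, "az": 0}, {"x": 0.066, "y": -0.011, "z": 0, "ax": 0, "ay": 0, "az": 0}, {"x": 0.13, "y": -0.029, "z": 0, "ax": 0, "ay": 0, "az": 0}, {"x": 0.21, "y": -0.069, "z": 0, "ax": 0, "ay": 0, "az": 0}, {"x": 0.279, "y": -0.124, "z": 0, "ax": 0, "ay": 0, "az": 0}]}}

```text
time_s: 3.75
ee_pos: [0.4609, 0.0494, 0.1706]
ee_rot: [180.0, 0.1, -179.9]
wrist_force: [6.3, -4.6, -2.8]
finger_gap: 0.0272
finger_force: 30.0
```

Request:
{"op": "apply_moves", "data": {"plan": [{"x": 0.057, "y": -0.068, "z": 0, "ax": 0, "ay": 0, "az": 0}, {"x": 0.098, "y": -0.147, "z": 0, "ax": 0, "ay": 0, "az": 0}, {"x": 0.122, "y": -0.233, "z": 0, "ax": 0, "ay": 0, "az": 0}, {"x": 0.127, "y": -0.322, "z": 0, "ax": 0, "ay": 0, "az": 0}, {"x": 0.114, "y": -0.409, "z": 0, "ax": 0, "ay": 0, "az": 0}]}}

```text
time_s: 4.17
ee_pos: [0.437, -0.0323, 0.1706]
ee_rot: [179.9, -0.1, -179.9]
wrist_force: [1.8, 1.8, 0.3]
finger_gap: 0.0269
finger_force: 30.0
```

Request:
{"op": "apply_moves", "data": {"plan": [{"x": -0.031, "y": -0.084, "z": 0, "ax": 0, "ay": 0, "az": 0}, {"x": -0.079, "y": -0.159, "z": 0, "ax": 0, "ay": 0, "az": 0}, {"x": -0.141, "y": -0.222, "z": 0, "ax": 0, "ay": 0, "az": 0}, {"x": -0.215, "y": -0.271, "z": 0, "ax": 0, "ay": 0, "az": 0}, {"x": -0.298, "y": -0.304, "z": 0, "ax": 0, "ay": 0, "az": 0}]}}

```text
time_s: 4.58
ee_pos: [0.4975, -0.0944, 0.1705]
ee_rot: [180.0, -0.1, 180.0]
wrist_force: [-1.4, 1.4, 1.8]
finger_gap: 0.0276
finger_force: 30.0
```

Request:
{"op": "apply_moves", "data": {"plan": [{"x": -0.088, "y": -0.014, "z": 0, "ax": 0, "ay": 0, "az": 0}, {"x": -0.176, "y": -0.01, "z": 0, "ax": 0, "ay": 0, "az": 0}, {"x": -0.262, "y": 0.012, "z": 0, "ax": 0, "ay": 0, "az": 0}, {"x": -0.342, "y": 0.052, "z": 0, "ax": 0, "ay": 0, "az": 0}, {"x": -0.411, "y": 0.107, "z": 0, "ax": 0, "ay": 0, "az": 0}]}}

```text
time_s: 5.0
ee_pos: [0.5805, -0.0717, 0.1706]
ee_rot: [179.9, -0.0, 180.0]
wrist_force: [-3.4, 1.4, 1.9]
finger_gap: 0.0272
finger_force: 30.0
```

```bash
cat > look.py <<'E'
# drum angle (deg, stand frame) from the white line on lid edge, barrel side and rim, scene camera
from h import *
import sys
def look(name):
    t=state()["time_s"]; i=vision.camera_info("scene"); im=vision.read_camera("scene").astype(float)
    cv2.imwrite(f"pics/{name}.png",im[:,:,::-1]); return t,i,im
def score(i,im,C=(.5213,-.0122),yaw=16.1):
    A=np.arange(0,360,1.); out=[]
    for r,z in [(.085,.118),(.092,.118),(.099,.118),(.103,.06),(.103,.075),(.103,.09),(.103,.105),(.112,.048),(.122,.048),(.132,.048),(.142,.048)]:
        a=np.radians(A+yaw); uv=proj(i,np.c_[C[0]+r*np.cos(a),C[1]+r*np.sin(a),np.full(360,z)]).astype(np.float32)
        v=cv2.remap(im.min(2).astype(np.float32),uv[None,:,0],uv[None,:,1],cv2.INTER_LINEAR)[0]
        if .05<z<.11: v[np.cos(a-np.arctan2(i["position"][1]-C[1],i["position"][0]-C[0]))<.25]=0
        out.append(v)
    o=np.array(out); return o
if __name__=="__main__":
    t,i,im=look(sys.argv[1]); s=state(); print("t",t,s["ee_pos"].round(4),s["wrist_force"].round(1))
    o=score(i,im)
    for n,k in(("lid",slice(0,3)),("side",slice(3,7)),("rim",slice(7,11))):
        m=o[k].mean(0); j=np.argsort(-m)[:5]; print(n,[(int(q),int(m[q])) for q in j],int(np.median(m)))
E
python3 look.py s3
```

```text
t 5.0 [ 0.5825 -0.0693  0.1706] [ 2.9  0.8 -1.5]
lid [(261, 219), (262, 219), (260, 209), (263, 191), (259, 189)] 27
side [(262, 148), (263, 146), (261, 141), (264, 135), (260, 122)] 0
rim [(260, 243), (259, 234), (261, 226), (258, 203), (262, 189)] 118[ WARN:0@1.261] global loadsave.cpp:1063 imwrite_ Unsupported depth image for selected encoder is fallbacked to CV_8U.
```

```bash
cat > fit.py <<'E'
# fit.py: obs list (row index, drum angle deg), least squares on inertia scale and friction scale
import json,sys
import numpy as np
from scipy.optimize import least_squares
def sim(log,I,Tf,a0,w0=0.):
    """log: deg per row, 'p' = picture (crank held .05 s). Returns angle at each picture and w, a at the end of each entry"""
    a,w=a0,w0; dt=1/600; pics=[]; W=[]
    for s in log:
        if s=="p": pics.append(np.degrees(a)); n=30; wc=0
        else: n=50; wc=np.radians(s)*12
        for _ in range(n):
            T=.08*(wc-w)-.02*w
            if abs(w)<1e-6 and abs(T)<=Tf: w=0;continue
            sg=np.sign(w) if abs(w)>1e-6 else np.sign(T)
            wn=w+(T-Tf*sg)/I*dt
            if w*wn<0: wn=0.
            w=wn; a+=w*dt
        W.append((w,np.degrees(a)))
    return np.array(pics),W
if __name__=="__main__":
    st=json.load(open("st.json")); obs=np.array([float(x) for x in sys.argv[1:]])
    f=lambda q: np.r_[(sim(st["log"],.062*q[0],.07*q[1],np.radians(181.))[0]-obs),(q-1)*.5]
    r=least_squares(f,[1.,1.],bounds=([.6,.4],[1.6,1.8]),diff_step=1e-2); print(r.x.round(3),r.fun.round(1))
    W=sim(st["log"],.062*r.x[0],.07*r.x[1],np.radians(181.))[1]; print("w now",W[-1],[round(x[0],2) for x in W][::5])
    json.dump([*r.x,*W[-1]],open("fit.json","w"))
    Tf=.07*r.x[1]; wc=(Tf+.1*1.57)/.08; print("crank deg/row for 1.57:",np.degrees(wc)/12)
E
python3 - <<'E'
import json,numpy as np,cv2
from look import *
s=json.load(open("st.json"));s["log"].append("p");json.dump(s,open("st.json","w"))
o=score(vision.camera_info("scene"),cv2.imread("pics/s2.png")[:,:,::-1].astype(float))
print([ (int(q),int(o[:3].mean(0)[q])) for q in np.argsort(-o[:3].mean(0))[:5]])
E
python3 fit.py 261
python3 gen.py 12 12 12 12 12  12 12 12 12 12 12 12 12 12 12
```

```text
[(180, 245), (181, 243), (182, 230), (179, 227), (183, 204)]
[0.872 0.856] [-0.  -0.1 -0.1]
w now (np.float64(1.1521726083810544), np.float64(264.5313810493714)) [0, np.float64(0.64), np.float64(1.05), np.float64(1.25), np.float64(1.15)]
crank deg/row for 1.57: 12.946286939046209
374.5 [{"x": -0.057, "y": 0.068, "z": 0, "ax": 0, "ay": 0, "az": 0}, {"x": -0.098, "y": 0.147, "z": 0, "ax": 0, "ay": 0, "az": 0}, {"x": -0.122, "y": 0.233, "z": 0, "ax": 0, "ay": 0, "az": 0}, {"x": -0.127, "y": 0.322, "z": 0, "ax": 0, "ay": 0, "az": 0}, {"x": -0.114, "y": 0.409, "z": 0, "ax": 0, "ay": 0, "az": 0}]
434.5 [{"x": 0.031, "y": 0.084, "z": 0, "ax": 0, "ay": 0, "az": 0}, {"x": 0.079, "y": 0.159, "z": 0, "ax": 0, "ay": 0, "az": 0}, {"x": 0.141, "y": 0.222, "z": 0, "ax": 0, "ay": 0, "az": 0}, {"x": 0.215, "y": 0.271, "z": 0, "ax": 0, "ay": 0, "az": 0}, {"x": 0.298, "y": 0.304, "z": 0, "ax": 0, "ay": 0, "az": 0}]
494.5 [{"x": 0.088, "y": 0.014, "z": 0, "ax": 0, "ay": 0, "az": 0}, {"x": 0.176, "y": 0.01, "z": 0, "ax": 0, "ay": 0, "az": 0}, {"x": 0.262, "y": -0.012, "z": 0, "ax": 0, "ay": 0, "az": 0}, {"x": 0.342, "y": -0.052, "z": 0, "ax": 0, "ay": 0, "az": 0}, {"x": 0.411, "y": -0.107, "z": 0, "ax": 0, "ay": 0, "az": 0}]
```

Request:
{"op": "apply_moves", "data": {"plan": [{"x": -0.057, "y": 0.068, "z": 0, "ax": 0, "ay": 0, "az": 0}, {"x": -0.098, "y": 0.147, "z": 0, "ax": 0, "ay": 0, "az": 0}, {"x": -0.122, "y": 0.233, "z": 0, "ax": 0, "ay": 0, "az": 0}, {"x": -0.127, "y": 0.322, "z": 0, "ax": 0, "ay": 0, "az": 0}, {"x": -0.114, "y": 0.409, "z": 0, "ax": 0, "ay": 0, "az": 0}]}}

```text
time_s: 5.47
ee_pos: [0.6018, 0.0105, 0.1705]
ee_rot: [180.0, -0.2, -180.0]
wrist_force: [-6.4, -3.3, 4.2]
finger_gap: 0.0273
finger_force: 30.0
```

Request:
{"op": "apply_moves", "data": {"plan": [{"x": 0.031, "y": 0.084, "z": 0, "ax": 0, "ay": 0, "az": 0}, {"x": 0.079, "y": 0.159, "z": 0, "ax": 0, "ay": 0, "az": 0}, {"x": 0.141, "y": 0.222, "z": 0, "ax": 0, "ay": 0, "az": 0}, {"x": 0.215, "y": 0.271, "z": 0, "ax": 0, "ay": 0, "az": 0}, {"x": 0.298, "y": 0.304, "z": 0, "ax": 0, "ay": 0, "az": 0}]}}

```text
time_s: 5.88
ee_pos: [0.542, 0.07, 0.1705]
ee_rot: [-179.9, -0.1, -179.9]
wrist_force: [-0.9, -11.1, 1.4]
finger_gap: 0.0274
finger_force: 30.0
```

Request:
{"op": "apply_moves", "data": {"plan": [{"x": 0.088, "y": 0.014, "z": 0, "ax": 0, "ay": 0, "az": 0}, {"x": 0.176, "y": 0.01, "z": 0, "ax": 0, "ay": 0, "az": 0}, {"x": 0.262, "y": -0.012, "z": 0, "ax": 0, "ay": 0, "az": 0}, {"x": 0.342, "y": -0.052, "z": 0, "ax": 0, "ay": 0, "az": 0}, {"x": 0.411, "y": -0.107, "z": 0, "ax": 0, "ay": 0, "az": 0}]}}

```text
time_s: 6.3
ee_pos: [0.4604, 0.049, 0.1706]
ee_rot: [-180.0, 0.1, -179.9]
wrist_force: [7.1, -5.5, -3.3]
finger_gap: 0.0272
finger_force: 30.0
```

```bash
python3 look.py s4 2>/dev/null; python3 -c "
import json
s=json.load(open('st.json'));s['log'].append('p');json.dump(s,open('st.json','w'))"
```

```text
t 6.3 [0.4588 0.0472 0.1705] [ 0.9 -2.1  2.3]
lid [(344, 248), (343, 242), (123, 239), (124, 235), (122, 233)] 11
side [(343, 164), (344, 159), (345, 145), (342, 143), (346, 118)] 0
rim [(343, 253), (344, 249), (342, 244), (345, 222), (341, 199)] 130
```

```bash
python3 fit.py 261 343.5; sed -i 's/-0.0122\]/-0.0128]/' st.json; cat st.json | head -c 200
```

```text
[0.6   1.125] [-1.7  0.8 -0.2  0.1]
w now (np.float64(0.9613550853288381), np.float64(347.4269889474094)) [0, np.float64(0.69), np.float64(1.05), np.float64(1.17), np.float64(0.95), np.float64(1.13), np.float64(1.19), np.float64(1.21)]
crank deg/row for 1.57: 14.071044951804263
{"th": 494.5, "p": [0.46180000000000004, 0.0484], "c": [0.5213, -0.0128], "r": 0.085, "log": [3.0, 6.0, 9.0, 12.0, 12.0, 12.0, 12.0, 12.0, 12.0, 12.0, 12.0, 12.0, 12.0, 12.0, 12.0, 12.0, 12.0, 12.0, 1
```

```bash
python3 gen.py 14 14 14 14 14  14 14 14 14 14 14 14 14 14 14 14 14 14 14 14
```

```text
564.5 [{"x": 0.065, "y": -0.084, "z": 0, "ax": 0, "ay": 0, "az": 0}, {"x": 0.108, "y": -0.178, "z": 0, "ax": 0, "ay": 0, "az": 0}, {"x": 0.127, "y": -0.28, "z": 0, "ax": 0, "ay": 0, "az": 0}, {"x": 0.12, "y": -0.383, "z": 0, "ax": 0, "ay": 0, "az": 0}, {"x": 0.089, "y": -0.482, "z": 0, "ax": 0, "ay": 0, "az": 0}]
634.5 [{"x": -0.054, "y": -0.089, "z": 0, "ax": 0, "ay": 0, "az": 0}, {"x": -0.128, "y": -0.161, "z": 0, "ax": 0, "ay": 0, "az": 0}, {"x": -0.217, "y": -0.214, "z": 0, "ax": 0, "ay": 0, "az": 0}, {"x": -0.316, "y": -0.243, "z": 0, "ax": 0, "ay": 0, "az": 0}, {"x": -0.42, "y": -0.248, "z": 0, "ax": 0, "ay": 0, "az": 0}]
704.5 [{"x": -0.101, "y": 0.021, "z": 0, "ax": 0, "ay": 0, "az": 0}, {"x": -0.195, "y": 0.066, "z": 0, "ax": 0, "ay": 0, "az": 0}, {"x": -0.275, "y": 0.131, "z": 0, "ax": 0, "ay": 0, "az": 0}, {"x": -0.336, "y": 0.215, "z": 0, "ax": 0, "ay": 0, "az": 0}, {"x": -0.376, "y": 0.31, "z": 0, "ax": 0, "ay": 0, "az": 0}]
774.5 [{"x": -0.015, "y": 0.103, "z": 0, "ax": 0, "ay": 0, "az": 0}, {"x": -0.005, "y": 0.206, "z": 0, "ax": 0, "ay": 0, "az": 0}, {"x": 0.029, "y": 0.304, "z": 0, "ax": 0, "ay": 0, "az": 0}, {"x": 0.086, "y": 0.39, "z": 0, "ax": 0, "ay": 0, "az": 0}, {"x": 0.163, "y": 0.46, "z": 0, "ax": 0, "ay": 0, "az": 0}]
```

Request:
{"op": "apply_moves", "data": {"plan": [{"x": 0.065, "y": -0.084, "z": 0, "ax": 0, "ay": 0, "az": 0}, {"x": 0.108, "y": -0.178, "z": 0, "ax": 0, "ay": 0, "az": 0}, {"x": 0.127, "y": -0.28, "z": 0, "ax": 0, "ay": 0, "az": 0}, {"x": 0.12, "y": -0.383, "z": 0, "ax": 0, "ay": 0, "az": 0}, {"x": 0.089, "y": -0.482, "z": 0, "ax": 0, "ay": 0, "az": 0}]}}

```text
time_s: 6.77
ee_pos: [0.442, -0.0472, 0.1706]
ee_rot: [179.9, -0.0, -179.9]
wrist_force: [4.2, 3.6, -1.2]
finger_gap: 0.0277
finger_force: 30.0
```

Request:
{"op": "apply_moves", "data": {"plan": [{"x": -0.054, "y": -0.089, "z": 0, "ax": 0, "ay": 0, "az": 0}, {"x": -0.128, "y": -0.161, "z": 0, "ax": 0, "ay": 0, "az": 0}, {"x": -0.217, "y": -0.214, "z": 0, "ax": 0, "ay": 0, "az": 0}, {"x": -0.316, "y": -0.243, "z": 0, "ax": 0, "ay": 0, "az": 0}, {"x": -0.42, "y": -0.248, "z": 0, "ax": 0, "ay": 0, "az": 0}]}}

```text
time_s: 7.18
ee_pos: [0.5274, -0.097, 0.1704]
ee_rot: [179.9, -0.1, 179.9]
wrist_force: [-2.8, 7.3, 3.8]
finger_gap: 0.028
finger_force: 30.0
```

Request:
{"op": "apply_moves", "data": {"plan": [{"x": -0.101, "y": 0.021, "z": 0, "ax": 0, "ay": 0, "az": 0}, {"x": -0.195, "y": 0.066, "z": 0, "ax": 0, "ay": 0, "az": 0}, {"x": -0.275, "y": 0.131, "z": 0, "ax": 0, "ay": 0, "az": 0}, {"x": -0.336, "y": 0.215, "z": 0, "ax": 0, "ay": 0, "az": 0}, {"x": -0.376, "y": 0.31, "z": 0, "ax": 0, "ay": 0, "az": 0}]}}

```text
time_s: 7.6
ee_pos: [0.6021, -0.0339, 0.1704]
ee_rot: [179.9, -0.2, 180.0]
wrist_force: [-8.5, 1.0, 5.6]
finger_gap: 0.0273
finger_force: 30.0
```

Request:
{"op": "apply_moves", "data": {"plan": [{"x": -0.015, "y": 0.103, "z": 0, "ax": 0, "ay": 0, "az": 0}, {"x": -0.005, "y": 0.206, "z": 0, "ax": 0, "ay": 0, "az": 0}, {"x": 0.029, "y": 0.304, "z": 0, "ax": 0, "ay": 0, "az": 0}, {"x": 0.086, "y": 0.39, "z": 0, "ax": 0, "ay": 0, "az": 0}, {"x": 0.163, "y": 0.46, "z": 0, "ax": 0, "ay": 0, "az": 0}]}}

```text
time_s: 8.02
ee_pos: [0.5687, 0.0574, 0.1704]
ee_rot: [-179.9, -0.1, -179.9]
wrist_force: [-4.1, -8.4, 3.3]
finger_gap: 0.0273
finger_force: 30.0
```

```bash
python3 look.py s5 2>/dev/null; python3 -c "
import json
s=json.load(open('st.json'));s['log'].append('p');json.dump(s,open('st.json','w'))"
```

```text
t 8.0167 [0.5657 0.0594 0.1704] [-5.1 -3.2  5.9]
lid [(116, 188), (117, 186), (118, 175), (115, 168), (119, 137)] 24
side [(243, 120), (244, 115), (245, 109), (246, 98), (247, 90)] 0
rim [(322, 134), (220, 134), (214, 134), (219, 134), (321, 133)] 128
```

```bash
python3 fit.py 261 343.5 476.5; python3 gen.py $(yes 14.2|head -75)
```

```text
[0.6   1.155] [-3.2 -2.1  2.2 -0.2  0.1]
w now (np.float64(1.2359393135010535), np.float64(482.62376205104215)) [0, np.float64(0.68), np.float64(1.03), np.float64(1.15), np.float64(0.93), np.float64(1.11), np.float64(1.17), np.float64(1.19), np.float64(1.29), np.float64(1.46), np.float64(1.51), np.float64(1.53)]
crank deg/row for 1.57: 14.194427692985164
845.5 [{"x": 0.092, "y": 0.05, "z": 0, "ax": 0, "ay": 0, "az": 0}, {"x": 0.194, "y": 0.076, "z": 0, "ax": 0, "ay": 0, "az": 0}, {"x": 0.299, "y": 0.076, "z": 0, "ax": 0, "ay": 0, "az": 0}, {"x": 0.401, "y": 0.05, "z": 0, "ax": 0, "ay": 0, "az": 0}, {"x": 0.493, "y": 0.0, "z": 0, "ax": 0, "ay": 0, "az": 0}]
916.5 [{"x": 0.078, "y": -0.071, "z": 0, "ax": 0, "ay": 0, "az": 0}, {"x": 0.135, "y": -0.159, "z": 0, "ax": 0, "ay": 0, "az": 0}, {"x": 0.169, "y": -0.258, "z": 0, "ax": 0, "ay": 0, "az": 0}, {"x": 0.178, "y": -0.363, "z": 0, "ax": 0, "ay": 0, "az": 0}, {"x": 0.161, "y": -0.467, "z": 0, "ax": 0, "ay": 0, "az": 0}]
987.5 [{"x": -0.042, "y": -0.096, "z": 0, "ax": 0, "ay": 0, "az": 0}, {"x": -0.106, "y": -0.179, "z": 0, "ax": 0, "ay"
[... 3308 characters left out ...]
}, {"x": -0.331, "y": -0.367, "z": 0, "ax": 0, "ay": 0, "az": 0}]
1768.5 [{"x": -0.104, "y": -0.01, "z": 0, "ax": 0, "ay": 0, "az": 0}, {"x": -0.208, "y": 0.006, "z": 0, "ax": 0, "ay": 0, "az": 0}, {"x": -0.305, "y": 0.047, "z": 0, "ax": 0, "ay": 0, "az": 0}, {"x": -0.388, "y": 0.111, "z": 0, "ax": 0, "ay": 0, "az": 0}, {"x": -0.454, "y": 0.193, "z": 0, "ax": 0, "ay": 0, "az": 0}]
1839.5 [{"x": -0.043, "y": 0.096, "z": 0, "ax": 0, "ay": 0, "az": 0}, {"x": -0.062, "y": 0.199, "z": 0, "ax": 0, "ay": 0, "az": 0}, {"x": -0.055, "y": 0.304, "z": 0, "ax": 0, "ay": 0, "az": 0}, {"x": -0.022, "y": 0.404, "z": 0, "ax": 0, "ay": 0, "az": 0}, {"x": 0.035, "y": 0.492, "z": 0, "ax": 0, "ay": 0, "az": 0}]
```

Request:
{"op": "apply_moves", "data": {"plan": [{"x": 0.092, "y": 0.05, "z": 0, "ax": 0, "ay": 0, "az": 0}, {"x": 0.194, "y": 0.076, "z": 0, "ax": 0, "ay": 0, "az": 0}, {"x": 0.299, "y": 0.076, "z": 0, "ax": 0, "ay": 0, "az": 0}, {"x": 0.401, "y": 0.05, "z": 0, "ax": 0, "ay": 0, "az": 0}, {"x": 0.493, "y": 0.0, "z": 0, "ax": 0, "ay": 0, "az": 0}]}}

```text
time_s: 8.48
ee_pos: [0.4704, 0.0573, 0.1705]
ee_rot: [-180.0, 0.1, -179.9]
wrist_force: [6.2, -7.4, -1.8]
finger_gap: 0.027
finger_force: 30.0
```

Request:
{"op": "apply_moves", "data": {"plan": [{"x": 0.078, "y": -0.071, "z": 0, "ax": 0, "ay": 0, "az": 0}, {"x": 0.135, "y": -0.159, "z": 0, "ax": 0, "ay": 0, "az": 0}, {"x": 0.169, "y": -0.258, "z": 0, "ax": 0, "ay": 0, "az": 0}, {"x": 0.178, "y": -0.363, "z": 0, "ax": 0, "ay": 0, "az": 0}, {"x": 0.161, "y": -0.467, "z": 0, "ax": 0, "ay": 0, "az": 0}]}}

```text
time_s: 8.9
ee_pos: [0.4379, -0.0361, 0.1706]
ee_rot: [179.9, -0.0, -179.9]
wrist_force: [6.3, 3.2, -2.3]
finger_gap: 0.0273
finger_force: 30.0
```

Request:
{"op": "apply_moves", "data": {"plan": [{"x": -0.042, "y": -0.096, "z": 0, "ax": 0, "ay": 0, "az": 0}, {"x": -0.106, "y": -0.179, "z": 0, "ax": 0, "ay": 0, "az": 0}, {"x": -0.189, "y": -0.244, "z": 0, "ax": 0, "ay": 0, "az": 0}, {"x": -0.285, "y": -0.286, "z": 0, "ax": 0, "ay": 0, "az": 0}, {"x": -0.389, "y": -0.304, "z": 0, "ax": 0, "ay": 0, "az": 0}]}}

```text
time_s: 9.32
ee_pos: [0.5169, -0.0974, 0.1705]
ee_rot: [179.9, -0.0, 179.9]
wrist_force: [-1.8, 7.0, 3.9]
finger_gap: 0.0276
finger_force: 30.0
```

Request:
{"op": "apply_moves", "data": {"plan": [{"x": -0.105, "y": 0.009, "z": 0, "ax": 0, "ay": 0, "az": 0}, {"x": -0.204, "y": 0.043, "z": 0, "ax": 0, "ay": 0, "az": 0}, {"x": -0.292, "y": 0.1, "z": 0, "ax": 0, "ay": 0, "az": 0}, {"x": -0.364, "y": 0.177, "z": 0, "ax": 0, "ay": 0, "az": 0}, {"x": -0.414, "y": 0.269, "z": 0, "ax": 0, "ay": 0, "az": 0}]}}

```text
time_s: 9.73
ee_pos: [0.5994, -0.0423, 0.1704]
ee_rot: [179.9, -0.2, 180.0]
wrist_force: [-8.3, 2.3, 4.4]
finger_gap: 0.027
finger_force: 30.0
```

Request:
{"op": "apply_moves", "data": {"plan": [{"x": -0.026, "y": 0.102, "z": 0, "ax": 0, "ay": 0, "az": 0}, {"x": -0.026, "y": 0.207, "z": 0, "ax": 0, "ay": 0, "az": 0}, {"x": -0.001, "y": 0.309, "z": 0, "ax": 0, "ay": 0, "az": 0}, {"x": 0.049, "y": 0.402, "z": 0, "ax": 0, "ay": 0, "az": 0}, {"x": 0.119, "y": 0.479, "z": 0, "ax": 0, "ay": 0, "az": 0}]}}

```text
time_s: 10.15
ee_pos: [0.5746, 0.0529, 0.1705]
ee_rot: [-179.9, -0.1, -179.9]
wrist_force: [-5.1, -7.8, 3.2]
finger_gap: 0.0273
finger_force: 30.0
```

Request:
{"op": "apply_moves", "data": {"plan": [{"x": 0.088, "y": 0.058, "z": 0, "ax": 0, "ay": 0, "az": 0}, {"x": 0.187, "y": 0.093, "z": 0, "ax": 0, "ay": 0, "az": 0}, {"x": 0.292, "y": 0.102, "z": 0, "ax": 0, "ay": 0, "az": 0}, {"x": 0.396, "y": 0.085, "z": 0, "ax": 0, "ay": 0, "az": 0}, {"x": 0.492, "y": 0.043, "z": 0, "ax": 0, "ay": 0, "az": 0}]}}

```text
time_s: 10.57
ee_pos: [0.4765, 0.0613, 0.1705]
ee_rot: [-180.0, 0.1, -179.9]
wrist_force: [5.3, -7.7, -1.4]
finger_gap: 0.0275
finger_force: 30.0
```

Request:
{"op": "apply_moves", "data": {"plan": [{"x": 0.083, "y": -0.064, "z": 0, "ax": 0, "ay": 0, "az": 0}, {"x": 0.148, "y": -0.146, "z": 0, "ax": 0, "ay": 0, "az": 0}, {"x": 0.191, "y": -0.242, "z": 0, "ax": 0, "ay": 0, "az": 0}, {"x": 0.209, "y": -0.346, "z": 0, "ax": 0, "ay": 0, "az": 0}, {"x": 0.201, "y": -0.451, "z": 0, "ax": 0, "ay": 0, "az": 0}]}}

```text
time_s: 10.98
ee_pos: [0.4361, -0.0288, 0.1706]
ee_rot: [179.9, 0.0, -179.9]
wrist_force: [5.2, 2.6, -3.6]
finger_gap: 0.0273
finger_force: 30.0
```

Request:
{"op": "apply_moves", "data": {"plan": [{"x": -0.034, "y": -0.099, "z": 0, "ax": 0, "ay": 0, "az": 0}, {"x": -0.09, "y": -0.188, "z": 0, "ax": 0, "ay": 0, "az": 0}, {"x": -0.167, "y": -0.259, "z": 0, "ax": 0, "ay": 0, "az": 0}, {"x": -0.259, "y": -0.31, "z": 0, "ax": 0, "ay": 0, "az": 0}, {"x": -0.361, "y": -0.336, "z": 0, "ax": 0, "ay": 0, "az": 0}]}}

```text
time_s: 11.4
ee_pos: [0.5094, -0.0968, 0.1705]
ee_rot: [179.9, -0.0, 179.9]
wrist_force: [-0.6, 6.0, 2.6]
finger_gap: 0.0274
finger_force: 30.0
```

Request:
{"op": "apply_moves", "data": {"plan": [{"x": -0.105, "y": -0.001, "z": 0, "ax": 0, "ay": 0, "az": 0}, {"x": -0.207, "y": 0.024, "z": 0, "ax": 0, "ay": 0, "az": 0}, {"x": -0.3, "y": 0.073, "z": 0, "ax": 0, "ay": 0, "az": 0}, {"x": -0.378, "y": 0.144, "z": 0, "ax": 0, "ay": 0, "az": 0}, {"x": -0.436, "y": 0.231, "z": 0, "ax": 0, "ay": 0, "az": 0}]}}

```text
time_s: 11.82
ee_pos: [0.5965, -0.0491, 0.1704]
ee_rot: [179.9, -0.2, 180.0]
wrist_force: [-8.7, 1.6, 5.1]
finger_gap: 0.0273
finger_force: 30.0
```

Request:
{"op": "apply_moves", "data": {"plan": [{"x": -0.035, "y": 0.099, "z": 0, "ax": 0, "ay": 0, "az": 0}, {"x": -0.044, "y": 0.204, "z": 0, "ax": 0, "ay": 0, "az": 0}, {"x": -0.028, "y": 0.308, "z": 0, "ax": 0, "ay": 0, "az": 0}, {"x": 0.014, "y": 0.404, "z": 0, "ax": 0, "ay": 0, "az": 0}, {"x": 0.077, "y": 0.488, "z": 0, "ax": 0, "ay": 0, "az": 0}]}}

```text
time_s: 12.23
ee_pos: [0.5801, 0.0479, 0.1704]
ee_rot: [-179.9, -0.1, -179.9]
wrist_force: [-6.6, -8.4, 3.5]
finger_gap: 0.0272
finger_force: 30.0
```

Request:
{"op": "apply_moves", "data": {"plan": [{"x": 0.083, "y": 0.065, "z": 0, "ax": 0, "ay": 0, "az": 0}, {"x": 0.179, "y": 0.108, "z": 0, "ax": 0, "ay": 0, "az": 0}, {"x": 0.282, "y": 0.126, "z": 0, "ax": 0, "ay": 0, "az": 0}, {"x": 0.387, "y": 0.119, "z": 0, "ax": 0, "ay": 0, "az": 0}, {"x": 0.486, "y": 0.086, "z": 0, "ax": 0, "ay": 0, "az": 0}]}}

```text
time_s: 12.65
ee_pos: [0.4832, 0.0648, 0.1705]
ee_rot: [-180.0, 0.1, -179.9]
wrist_force: [4.8, -7.5, -1.2]
finger_gap: 0.0274
finger_force: 30.0
```

Request:
{"op": "apply_moves", "data": {"plan": [{"x": 0.089, "y": -0.057, "z": 0, "ax": 0, "ay": 0, "az": 0}, {"x": 0.161, "y": -0.134, "z": 0, "ax": 0, "ay": 0, "az": 0}, {"x": 0.212, "y": -0.225, "z": 0, "ax": 0, "ay": 0, "az": 0}, {"x": 0.239, "y": -0.327, "z": 0, "ax": 0, "ay": 0, "az": 0}, {"x": 0.24, "y": -0.432, "z": 0, "ax": 0, "ay": 0, "az": 0}]}}

```text
time_s: 13.07
ee_pos: [0.4349, -0.0214, 0.1706]
ee_rot: [179.9, 0.0, -179.9]
wrist_force: [5.9, 2.6, -3.8]
finger_gap: 0.027
finger_force: 30.0
```

Request:
{"op": "apply_moves", "data": {"plan": [{"x": -0.025, "y": -0.102, "z": 0, "ax": 0, "ay": 0, "az": 0}, {"x": -0.074, "y": -0.195, "z": 0, "ax": 0, "ay": 0, "az": 0}, {"x": -0.144, "y": -0.273, "z": 0, "ax": 0, "ay": 0, "az": 0}, {"x": -0.232, "y": -0.332, "z": 0, "ax": 0, "ay": 0, "az": 0}, {"x": -0.331, "y": -0.367, "z": 0, "ax": 0, "ay": 0, "az": 0}]}}

```text
time_s: 13.48
ee_pos: [0.5022, -0.0956, 0.1705]
ee_rot: [179.9, -0.0, 180.0]
wrist_force: [0.5, 5.8, 1.6]
finger_gap: 0.0273
finger_force: 30.0
```

Request:
{"op": "apply_moves", "data": {"plan": [{"x": -0.104, "y": -0.01, "z": 0, "ax": 0, "ay": 0, "az": 0}, {"x": -0.208, "y": 0.006, "z": 0, "ax": 0, "ay": 0, "az": 0}, {"x": -0.305, "y": 0.047, "z": 0, "ax": 0, "ay": 0, "az": 0}, {"x": -0.388, "y": 0.111, "z": 0, "ax": 0, "ay": 0, "az": 0}, {"x": -0.454, "y": 0.193, "z": 0, "ax": 0, "ay": 0, "az": 0}]}}

```text
time_s: 13.9
ee_pos: [0.593, -0.0556, 0.1704]
ee_rot: [179.9, -0.1, 180.0]
wrist_force: [-8.1, 3.0, 4.1]
finger_gap: 0.0272
finger_force: 30.0
```

Request:
{"op": "apply_moves", "data": {"plan": [{"x": -0.043, "y": 0.096, "z": 0, "ax": 0, "ay": 0, "az": 0}, {"x": -0.062, "y": 0.199, "z": 0, "ax": 0, "ay": 0, "az": 0}, {"x": -0.055, "y": 0.304, "z": 0, "ax": 0, "ay": 0, "az": 0}, {"x": -0.022, "y": 0.404, "z": 0, "ax": 0, "ay": 0, "az": 0}, {"x": 0.035, "y": 0.492, "z": 0, "ax": 0, "ay": 0, "az": 0}]}}

```text
time_s: 14.32
ee_pos: [0.585, 0.0425, 0.1705]
ee_rot: [-180.0, -0.1, -179.9]
wrist_force: [-6.3, -5.5, 3.1]
finger_gap: 0.0272
finger_force: 30.0
```

```bash
python3 gen.py $(yes 14.2|head -15)
```

```text
1910.5 [{"x": 0.076, "y": 0.073, "z": 0, "ax": 0, "ay": 0, "az": 0}, {"x": 0.168, "y": 0.124, "z": 0, "ax": 0, "ay": 0, "az": 0}, {"x": 0.269, "y": 0.151, "z": 0, "ax": 0, "ay": 0, "az": 0}, {"x": 0.374, "y": 0.152, "z": 0, "ax": 0, "ay": 0, "az": 0}, {"x": 0.476, "y": 0.128, "z": 0, "ax": 0, "ay": 0, "az": 0}]
1981.5 [{"x": 0.093, "y": -0.049, "z": 0, "ax": 0, "ay": 0, "az": 0}, {"x": 0.172, "y": -0.119, "z": 0, "ax": 0, "ay": 0, "az": 0}, {"x": 0.231, "y": -0.206, "z": 0, "ax": 0, "ay": 0, "az": 0}, {"x": 0.266, "y": -0.305, "z": 0, "ax": 0, "ay": 0, "az": 0}, {"x": 0.276, "y": -0.409, "z": 0, "ax": 0, "ay": 0, "az": 0}]
2052.5 [{"x": -0.015, "y": -0.104, "z": 0, "ax": 0, "ay": 0, "az": 0}, {"x": -0.056, "y": -0.201, "z": 0, "ax": 0, "ay": 0, "az": 0}, {"x": -0.119, "y": -0.285, "z": 0, "ax": 0, "ay": 0, "az": 0}, {"x": -0.201, "y": -0.351, "z": 0, "ax": 0, "ay": 0, "az": 0}, {"x": -0.297, "y": -0.394, "z": 0, "ax": 0, "ay": 0, "az": 0}]
```

Request:
{"op": "apply_moves", "data": {"plan": [{"x": 0.076, "y": 0.073, "z": 0, "ax": 0, "ay": 0, "az": 0}, {"x": 0.168, "y": 0.124, "z": 0, "ax": 0, "ay": 0, "az": 0}, {"x": 0.269, "y": 0.151, "z": 0, "ax": 0, "ay": 0, "az": 0}, {"x": 0.374, "y": 0.152, "z": 0, "ax": 0, "ay": 0, "az": 0}, {"x": 0.476, "y": 0.128, "z": 0, "ax": 0, "ay": 0, "az": 0}]}}

```text
time_s: 14.73
ee_pos: [0.4899, 0.0677, 0.1705]
ee_rot: [-180.0, 0.0, -179.9]
wrist_force: [4.4, -8.8, -1.4]
finger_gap: 0.0274
finger_force: 30.0
```

Request:
{"op": "apply_moves", "data": {"plan": [{"x": 0.093, "y": -0.049, "z": 0, "ax": 0, "ay": 0, "az": 0}, {"x": 0.172, "y": -0.119, "z": 0, "ax": 0, "ay": 0, "az": 0}, {"x": 0.231, "y": -0.206, "z": 0, "ax": 0, "ay": 0, "az": 0}, {"x": 0.266, "y": -0.305, "z": 0, "ax": 0, "ay": 0, "az": 0}, {"x": 0.276, "y": -0.409, "z": 0, "ax": 0, "ay": 0, "az": 0}]}}

```text
time_s: 15.15
ee_pos: [0.4345, -0.0139, 0.1706]
ee_rot: [179.9, 0.0, -179.9]
wrist_force: [6.5, 1.2, -3.5]
finger_gap: 0.0276
finger_force: 30.0
```

Request:
{"op": "apply_moves", "data": {"plan": [{"x": -0.015, "y": -0.104, "z": 0, "ax": 0, "ay": 0, "az": 0}, {"x": -0.056, "y": -0.201, "z": 0, "ax": 0, "ay": 0, "az": 0}, {"x": -0.119, "y": -0.285, "z": 0, "ax": 0, "ay": 0, "az": 0}, {"x": -0.201, "y": -0.351, "z": 0, "ax": 0, "ay": 0, "az": 0}, {"x": -0.297, "y": -0.394, "z": 0, "ax": 0, "ay": 0, "az": 0}]}}

```text
time_s: 15.57
ee_pos: [0.4948, -0.0937, 0.1705]
ee_rot: [179.9, -0.0, 180.0]
wrist_force: [0.7, 5.6, 1.7]
finger_gap: 0.0277
finger_force: 30.0
```

```bash
python3 look.py s6 2>/dev/null; python3 -c "
import json
s=json.load(open('st.json'));s['log'].append('p');json.dump(s,open('st.json','w'))
import numpy as np
from fit import sim
f=json.load(open('fit.json'));print(sim(s['log'],.062*f[0],.07*f[1],np.radians(181.))[0][-1]%360)"
```

```text
t 15.5667 [ 0.4983 -0.0944  0.1707] [ 1.3 -3.5 -4.9]
lid [(66, 247), (67, 241), (65, 236), (68, 228), (64, 210)] 14
side [(243, 68), (244, 65), (245, 63), (246, 58), (247, 55)] 0
rim [(66, 197), (67, 197), (65, 196), (68, 185), (64, 176)] 113
70.57468222760508
```

Average over the last 7.55 s was 669.5°, i.e. 1.55 rad/s, so the spin criterion is met. Now I'll plan the stop.

```bash
python3 - <<'E'
import json,numpy as np
from fit import sim
f=json.load(open('fit.json'))
for I in (.6,.9):
  for n in range(19,32):
    plan=[14]*n+[9,4]+[0]*10
    W=sim(plan,.062*I,.07*f[1],np.radians(71.5),1.3)[1]; print(I,n,round(W[-1][1],1))
E
```

```text
0.6 19 226.8
0.6 20 234.1
0.6 21 241.5
0.6 22 248.8
0.6 23 256.2
0.6 24 263.5
0.6 25 270.8
0.6 26 278.2
0.6 27 285.5
0.6 28 292.9
0.6 29 300.2
0.6 30 307.5
0.6 31 314.9
0.9 19 231.7
0.9 20 239.0
0.9 21 246.3
0.9 22 253.7
0.9 23 261.0
0.9 24 268.3
0.9 25 275.6
0.9 26 283.0
0.9 27 290.3
0.9 28 297.7
0.9 29 305.0
0.9 30 312.3
0.9 31 319.7
```

```bash
python3 gen.py $(yes 14|head -36) 9 4 0 0
```

```text
2122.5 [{"x": -0.102, "y": -0.019, "z": 0, "ax": 0, "ay": 0, "az": 0}, {"x": -0.205, "y": -0.013, "z": 0, "ax": 0, "ay": 0, "az": 0}, {"x": -0.304, "y": 0.018, "z": 0, "ax": 0, "ay": 0, "az": 0}, {"x": -0.392, "y": 0.072, "z": 0, "ax": 0, "ay": 0, "az": 0}, {"x": -0.465, "y": 0.146, "z": 0, "ax": 0, "ay": 0, "az": 0}]
2192.5 [{"x": -0.052, "y": 0.09, "z": 0, "ax": 0, "ay": 0, "az": 0}, {"x": -0.082, "y": 0.189, "z": 0, "ax": 0, "ay": 0, "az": 0}, {"x": -0.086, "y": 0.292, "z": 0, "ax": 0, "ay": 0, "az": 0}, {"x": -0.066, "y": 0.394, "z": 0, "ax": 0, "ay": 0, "az": 0}, {"x": -0.021, "y": 0.487, "z": 0, "ax": 0, "ay": 0, "az": 0}]
2262.5 [{"x": 0.066, "y": 0.08, "z": 0, "ax": 0, "ay": 0, "az": 0}, {"x": 0.149, "y": 0.142, "z": 0, "ax": 0, "ay": 0, "az": 0}, {"x": 0.245, "y": 0.182, "z": 0, "ax": 0, "ay": 0, "az": 0}, {"x": 0.347, "y": 0.197, "z": 0, "ax": 0, "ay": 0, "az": 0}, {"x": 0.45, "y": 0.187, "z": 0, "ax": 0, "ay": 0, "az": 0}]
2332.5 [{"x": 0.098, "y": -0.035, "z": 0, "ax": 0, "ay": 0, "az": 0}, {"x": 0.185, "y": -0.092, "z": 0, "ax": 0, "ay": 0, "az": 0}, {"x": 0.254, "y": -0
[... 729 characters left out ...]
0, "az": 0}, {"x": -0.484, "y": 0.064, "z": 0, "ax": 0, "ay": 0, "az": 0}]
2542.5 [{"x": -0.067, "y": 0.078, "z": 0, "ax": 0, "ay": 0, "az": 0}, {"x": -0.113, "y": 0.171, "z": 0, "ax": 0, "ay": 0, "az": 0}, {"x": -0.136, "y": 0.272, "z": 0, "ax": 0, "ay": 0, "az": 0}, {"x": -0.133, "y": 0.376, "z": 0, "ax": 0, "ay": 0, "az": 0}, {"x": -0.105, "y": 0.476, "z": 0, "ax": 0, "ay": 0, "az": 0}]
2569.5 [{"x": 0.051, "y": 0.09, "z": 0, "ax": 0, "ay": 0, "az": 0}, {"x": 0.095, "y": 0.14, "z": 0, "ax": 0, "ay": 0, "az": 0}, {"x": 0.116, "y": 0.16, "z": 0, "ax": 0, "ay": 0, "az": 0}, {"x": 0.116, "y": 0.16, "z": 0, "ax": 0, "ay": 0, "az": 0}, {"x": 0.116, "y": 0.16, "z": 0, "ax": 0, "ay": 0, "az": 0}]
```

Request:
{"op": "apply_moves", "data": {"plan": [{"x": -0.102, "y": -0.019, "z": 0, "ax": 0, "ay": 0, "az": 0}, {"x": -0.205, "y": -0.013, "z": 0, "ax": 0, "ay": 0, "az": 0}, {"x": -0.304, "y": 0.018, "z": 0, "ax": 0, "ay": 0, "az": 0}, {"x": -0.392, "y": 0.072, "z": 0, "ax": 0, "ay": 0, "az": 0}, {"x": -0.465, "y": 0.146, "z": 0, "ax": 0, "ay": 0, "az": 0}]}}

```text
time_s: 16.03
ee_pos: [0.588, -0.0631, 0.1704]
ee_rot: [179.9, -0.1, 180.0]
wrist_force: [-6.6, 3.5, 4.9]
finger_gap: 0.0275
finger_force: 30.0
```

Request:
{"op": "apply_moves", "data": {"plan": [{"x": -0.052, "y": 0.09, "z": 0, "ax": 0, "ay": 0, "az": 0}, {"x": -0.082, "y": 0.189, "z": 0, "ax": 0, "ay": 0, "az": 0}, {"x": -0.086, "y": 0.292, "z": 0, "ax": 0, "ay": 0, "az": 0}, {"x": -0.066, "y": 0.394, "z": 0, "ax": 0, "ay": 0, "az": 0}, {"x": -0.021, "y": 0.487, "z": 0, "ax": 0, "ay": 0, "az": 0}]}}

```text
time_s: 16.45
ee_pos: [0.5911, 0.0342, 0.1704]
ee_rot: [-180.0, -0.2, -180.0]
wrist_force: [-6.3, -6.9, 4.5]
finger_gap: 0.0275
finger_force: 30.0
```

Request:
{"op": "apply_moves", "data": {"plan": [{"x": 0.066, "y": 0.08, "z": 0, "ax": 0, "ay": 0, "az": 0}, {"x": 0.149, "y": 0.142, "z": 0, "ax": 0, "ay": 0, "az": 0}, {"x": 0.245, "y": 0.182, "z": 0, "ax": 0, "ay": 0, "az": 0}, {"x": 0.347, "y": 0.197, "z": 0, "ax": 0, "ay": 0, "az": 0}, {"x": 0.45, "y": 0.187, "z": 0, "ax": 0, "ay": 0, "az": 0}]}}

```text
time_s: 16.87
ee_pos: [0.5013, 0.071, 0.1705]
ee_rot: [-179.9, 0.0, -179.9]
wrist_force: [2.6, -9.2, 0.2]
finger_gap: 0.0271
finger_force: 30.0
```

Request:
{"op": "apply_moves", "data": {"plan": [{"x": 0.098, "y": -0.035, "z": 0, "ax": 0, "ay": 0, "az": 0}, {"x": 0.185, "y": -0.092, "z": 0, "ax": 0, "ay": 0, "az": 0}, {"x": 0.254, "y": -0.168, "z": 0, "ax": 0, "ay": 0, "az": 0}, {"x": 0.304, "y": -0.259, "z": 0, "ax": 0, "ay": 0, "az": 0}, {"x": 0.33, "y": -0.36, "z": 0, "ax": 0, "ay": 0, "az": 0}]}}

```text
time_s: 17.28
ee_pos: [0.4352, -0.0006, 0.1706]
ee_rot: [179.9, 0.1, -179.9]
wrist_force: [7.9, -0.0, -4.3]
finger_gap: 0.0274
finger_force: 30.0
```

Request:
{"op": "apply_moves", "data": {"plan": [{"x": 0.001, "y": -0.103, "z": 0, "ax": 0, "ay": 0, "az": 0}, {"x": -0.023, "y": -0.204, "z": 0, "ax": 0, "ay": 0, "az": 0}, {"x": -0.071, "y": -0.296, "z": 0, "ax": 0, "ay": 0, "az": 0}, {"x": -0.14, "y": -0.373, "z": 0, "ax": 0, "ay": 0, "az": 0}, {"x": -0.225, "y": -0.432, "z": 0, "ax": 0, "ay": 0, "az": 0}]}}

```text
time_s: 17.7
ee_pos: [0.4808, -0.088, 0.1705]
ee_rot: [179.9, -0.0, 180.0]
wrist_force: [1.7, 6.5, 1.0]
finger_gap: 0.0274
finger_force: 30.0
```

Request:
{"op": "apply_moves", "data": {"plan": [{"x": -0.097, "y": -0.036, "z": 0, "ax": 0, "ay": 0, "az": 0}, {"x": -0.2, "y": -0.048, "z": 0, "ax": 0, "ay": 0, "az": 0}, {"x": -0.303, "y": -0.034, "z": 0, "ax": 0, "ay": 0, "az": 0}, {"x": -0.399, "y": 0.004, "z": 0, "ax": 0, "ay": 0, "az": 0}, {"x": -0.484, "y": 0.064, "z": 0, "ax": 0, "ay": 0, "az": 0}]}}

```text
time_s: 18.12
ee_pos: [0.5782, -0.0741, 0.1704]
ee_rot: [179.9, -0.1, 180.0]
wrist_force: [-5.1, 4.6, 4.4]
finger_gap: 0.0274
finger_force: 30.0
```

Request:
{"op": "apply_moves", "data": {"plan": [{"x": -0.067, "y": 0.078, "z": 0, "ax": 0, "ay": 0, "az": 0}, {"x": -0.113, "y": 0.171, "z": 0, "ax": 0, "ay": 0, "az": 0}, {"x": -0.136, "y": 0.272, "z": 0, "ax": 0, "ay": 0, "az": 0}, {"x": -0.133, "y": 0.376, "z": 0, "ax": 0, "ay": 0, "az": 0}, {"x": -0.105, "y": 0.476, "z": 0, "ax": 0, "ay": 0, "az": 0}]}}

```text
time_s: 18.53
ee_pos: [0.598, 0.0213, 0.1704]
ee_rot: [-180.0, -0.2, -180.0]
wrist_force: [-8.1, -4.6, 3.7]
finger_gap: 0.0275
finger_force: 30.0
```

Request:
{"op": "apply_moves", "data": {"plan": [{"x": 0.051, "y": 0.09, "z": 0, "ax": 0, "ay": 0, "az": 0}, {"x": 0.095, "y": 0.14, "z": 0, "ax": 0, "ay": 0, "az": 0}, {"x": 0.116, "y": 0.16, "z": 0, "ax": 0, "ay": 0, "az": 0}, {"x": 0.116, "y": 0.16, "z": 0, "ax": 0, "ay": 0, "az": 0}, {"x": 0.116, "y": 0.16, "z": 0, "ax": 0, "ay": 0, "az": 0}]}}

```text
time_s: 18.95
ee_pos: [0.5745, 0.0528, 0.1705]
ee_rot: [-180.0, -0.1, -179.9]
wrist_force: [-4.0, -2.1, 1.4]
finger_gap: 0.0277
finger_force: 30.0
```

Request:
{"op": "apply_moves", "data": {"plan": [{"x": 0, "y": 0, "z": 0, "ax": 0, "ay": 0, "az": 0}, {"x": 0, "y": 0, "z": 0, "ax": 0, "ay": 0, "az": 0}, {"x": 0, "y": 0, "z": 0, "ax": 0, "ay": 0, "az": 0}, {"x": 0, "y": 0, "z": 0, "ax": 0, "ay": 0, "az": 0}, {"x": 0, "y": 0, "z": 0, "ax": 0, "ay": 0, "az": 0}]}}

```text
time_s: 19.37
ee_pos: [0.576, 0.0515, 0.1705]
ee_rot: [-180.0, -0.0, 180.0]
wrist_force: [-2.5, -3.8, 2.4]
finger_gap: 0.0275
finger_force: 30.0
```

```bash
python3 look.py s7 2>/dev/null;python3 look.py s8 2>/dev/null; python3 -c "
import cv2
im=cv2.imread('pics/s8.png');cv2.imwrite('pics/s8c.png',cv2.resize(im[165:285,230:390],None,fx=4.5,fy=4.5,interpolation=cv2.INTER_CUBIC))"
```

```text
t 19.3667 [0.5761 0.0515 0.1705] [-3.  -4.6  3. ]
lid [(356, 239), (357, 232), (355, 226), (358, 211), (354, 193)] 25
side [(359, 169), (358, 166), (357, 160), (0, 145), (356, 135)] 0
rim [(356, 252), (357, 242), (355, 242), (358, 211), (354, 203)] 123
t 19.4167 [0.5761 0.0515 0.1705] [-4.8 -4.1  1.9]
lid [(356, 240), (357, 233), (355, 226), (358, 211), (354, 193)] 24
side [(359, 169), (358, 167), (357, 161), (0, 145), (356, 135)] 0
rim [(356, 252), (357, 242), (355, 242), (358, 211), (354, 203)] 123
```

View pics/s8c.png

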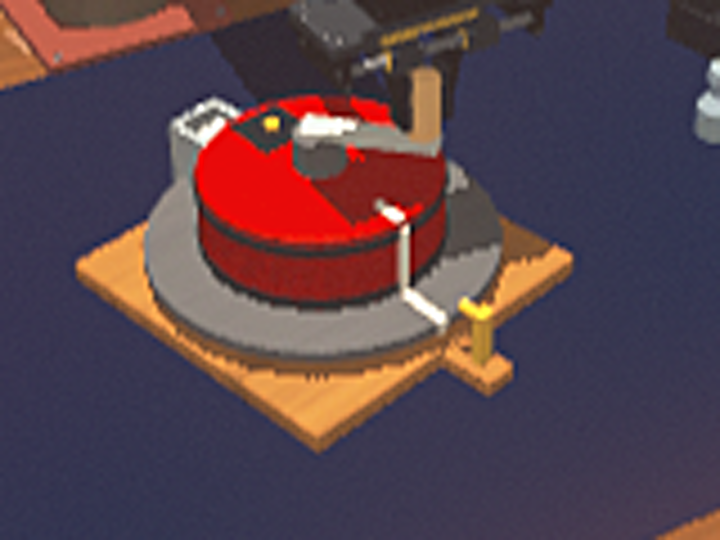

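The drum is at rest at about 356.5°, i.e. 3.5° (9 mm) short. In the crop, the line end is at (445,325) and the pointer is at (475,310). I'll give it one small nudge forward.

```bash
python3 - <<'E'
from fit import sim
for p in ([8,8],[8,8,8],[6,9,8,3],[8,8,8,8],[7,7,7,7]):
  print(p,[round(sim(p+[0]*5,.062*i,.081,0)[1][-1][1],2) for i in(.6,.9)])
E
python3 gen.py 6 9 8 3 0
```

```text
[8, 8] [np.float64(1.4), np.float64(1.02)]
[8, 8, 8] [np.float64(2.8), np.float64(2.1)]
[6, 9, 8, 3] [np.float64(2.71), np.float64(2.04)]
[8, 8, 8, 8] [np.float64(4.48), np.float64(3.45)]
[7, 7, 7, 7] [np.float64(2.87), np.float64(2.18)]
2595.5 [{"x": 0.036, "y": 0.027, "z": 0, "ax": 0, "ay": 0, "az": 0}, {"x": 0.094, "y": 0.061, "z": 0, "ax": 0, "ay": 0, "az": 0}, {"x": 0.149, "y": 0.082, "z": 0, "ax": 0, "ay": 0, "az": 0}, {"x": 0.17, "y": 0.088, "z": 0, "ax": 0, "ay": 0, "az": 0}, {"x": 0.17, "y": 0.088, "z": 0, "ax": 0, "ay": 0, "az": 0}]
```

Request:
{"op": "apply_moves", "data": {"plan": [{"x": 0.036, "y": 0.027, "z": 0, "ax": 0, "ay": 0, "az": 0}, {"x": 0.094, "y": 0.061, "z": 0, "ax": 0, "ay": 0, "az": 0}, {"x": 0.149, "y": 0.082, "z": 0, "ax": 0, "ay": 0, "az": 0}, {"x": 0.17, "y": 0.088, "z": 0, "ax": 0, "ay": 0, "az": 0}, {"x": 0.17, "y": 0.088, "z": 0, "ax": 0, "ay": 0, "az": 0}]}}

```text
time_s: 19.88
ee_pos: [0.5416, 0.07, 0.1706]
ee_rot: [-180.0, 0.0, -180.0]
wrist_force: [-1.7, -3.5, -0.3]
finger_gap: 0.0273
finger_force: 30.0
```

Request:
{"op": "apply_moves", "data": {"plan": [{"x": 0, "y": 0, "z": 0, "ax": 0, "ay": 0, "az": 0}, {"x": 0, "y": 0, "z": 0, "ax": 0, "ay": 0, "az": 0}, {"x": 0, "y": 0, "z": 0, "ax": 0, "ay": 0, "az": 0}, {"x": 0, "y": 0, "z": 0, "ax": 0, "ay": 0, "az": 0}, {"x": 0, "y": 0, "z": 0, "ax": 0, "ay": 0, "az": 0}]}}

```text
time_s: 20.3
ee_pos: [0.5425, 0.0697, 0.1706]
ee_rot: [180.0, 0.0, 180.0]
wrist_force: [-0.8, -3.2, 0.7]
finger_gap: 0.0274
finger_force: 30.0
```

```bash
python3 look.py s9 2>/dev/null
```

```text
t 20.3 [0.5424 0.0697 0.1705] [-1.4 -3.3  0.8]
lid [(357, 249), (356, 248), (358, 243), (359, 229), (355, 226)] 19
side [(359, 167), (358, 167), (357, 163), (0, 144), (356, 132)] 0
rim [(357, 251), (356, 249), (358, 232), (355, 227), (359, 192)] 130
```

About 3° (8 mm) from the pointer, well inside tolerance. Releasing and lifting.

Request:
{"op": "apply_moves", "data": {"plan": [{"x": 0, "y": 0, "z": 0, "ax": 0, "ay": 0, "az": 0}, {"x": 0, "y": 0, "z": 0, "ax": 0, "ay": 0, "az": 0}, {"x": 0, "y": 0, "z": 0, "ax": 0, "ay": 0, "az": 0}, {"x": 0, "y": 0, "z": 0, "ax": 0, "ay": 0, "az": 0}, {"x": 0, "y": 0, "z": 0, "ax": 0, "ay": 0, "az": 0}], "grip": 1}}

```text
time_s: 20.77
ee_pos: [0.5422, 0.0702, 0.1705]
ee_rot: [180.0, 0.0, -180.0]
wrist_force: [0.1, -0.6, 0.2]
finger_gap: 0.053
finger_force: 0.0
```

Request:
{"op": "apply_moves", "data": {"plan": [{"x": 0, "y": 0, "z": 0, "ax": 0, "ay": 0, "az": 0}, {"x": 0, "y": 0, "z": 0, "ax": 0, "ay": 0, "az": 0}, {"x": 0, "y": 0, "z": 0, "ax": 0, "ay": 0, "az": 0}, {"x": 0, "y": 0, "z": 0, "ax": 0, "ay": 0, "az": 0}, {"x": 0, "y": 0, "z": 0, "ax": 0, "ay": 0, "az": 0}]}}

```text
time_s: 21.18
ee_pos: [0.5422, 0.0699, 0.1705]
ee_rot: [180.0, 0.0, -180.0]
wrist_force: [0.5, 0.6, -0.4]
finger_gap: 0.0838
finger_force: 0.0
```

Request:
{"op": "apply_moves", "data": {"plan": [{"x": 0, "y": 0, "z": -0.1, "ax": 0, "ay": 0, "az": 0}, {"x": 0, "y": 0, "z": -0.25, "ax": 0, "ay": 0, "az": 0}, {"x": 0, "y": 0, "z": -0.4, "ax": 0, "ay": 0, "az": 0}, {"x": 0, "y": 0, "z": -0.5, "ax": 0, "ay": 0, "az": 0}, {"x": 0, "y": 0, "z": -0.5, "ax": 0, "ay": 0, "az": 0}]}}

```text
time_s: 21.6
ee_pos: [0.5449, 0.0698, 0.2765]
ee_rot: [-180.0, 0.5, -180.0]
wrist_force: [0.8, -0.4, 1.0]
finger_gap: 0.0868
finger_force: 0.0
```

```bash
python3 look.py s10 2>/dev/null; python3 -c "
import cv2
im=cv2.imread('pics/s10.png');cv2.imwrite('pics/s10c.png',cv2.resize(im[165:285,230:390],None,fx=4.5,fy=4.5,interpolation=cv2.INTER_CUBIC))"
```

```text
t 21.6 [0.5439 0.0698 0.2738] [-0.1 -0.7 -0.1]
lid [(357, 249), (356, 248), (358, 243), (359, 228), (355, 226)] 18
side [(359, 167), (358, 167), (357, 163), (0, 144), (356, 131)] 0
rim [(357, 251), (356, 249), (358, 232), (355, 227), (359, 192)] 130
```

View pics/s10c.png

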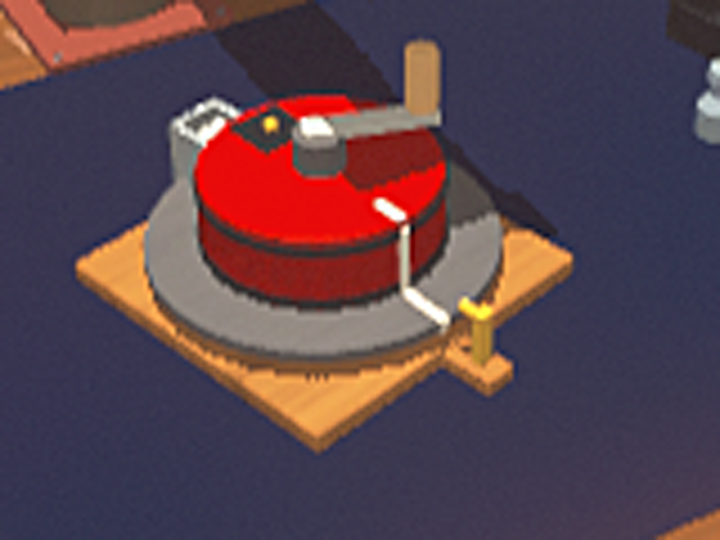

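```bash
python3 - <<'E'
from h import *
i=vision.camera_info("scene"); 
for yaw in(13,16.1):
  for r,z in((.15,.045),(.15,.066),(.165,.066)):
    a=np.radians(yaw); u=proj(i,[.5213+r*np.cos(a),-.0125+r*np.sin(a),z])[0]; print(yaw,r,z,((u-[230,165]+.5)*4.5-.5).round(0))
E
```

```text
13 0.15 0.045 [443. 320.]
13 0.15 0.066 [443. 299.]
13 0.165 0.066 [457. 309.]
16.1 0.15 0.045 [450. 315.]
16.1 0.15 0.066 [451. 295.]
16.1 0.165 0.066 [465. 303.]
```

```bash
python3 -c "
from station import close_job
print(close_job())"
```

```text
the job is handed in; nothing more can be done
None
```

I handed the job in at about 21.7 s, but got no verdict back. By the camera the drum averaged about 1.55 rad/s over 7.5 s; speed between pictures was inferred from a fitted model, not measured. It then came to rest about 3° (8 mm) short of the pointer, with the crank released and the hand clear.

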